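# Lock the bench torch on its post with a linchpin

## Robot

A 6-joint arm with a two-finger parallel gripper is mounted at the origin on the work surface. World frame = base frame: x ahead of the robot, y to its left, z up, the work surface at z = 0. Lengths are in m, angles in rad, forces in N, time in s.
With the tool pointing down it reaches from about 0.35 to 0.975 m from the base axis. Payload 4.9 kg.
Tool frame: the origin (TCP) lies between the finger pads; the fingertips stand 22 mm ahead of it and the grasp point (between the pads) lies 3 mm ahead of it; z points along the fingers, y is the line along which they close (so a half turn about z gives the same grasp; the last joint's range is limited). The gripper opens to 85 mm and grips with 20 to 120 N. Pads are 22 mm wide; open, the fingers measure 114 mm over their backs; the gripper's body (76 mm by 85 mm) begins 54 mm behind the grasp point. The pads swing forward as they close: fully open they stand 13 mm farther back than shut.
Start: joints at [1.088, 0.053, 1.613, -0, 1.476, -0.119], TCP at [0.222, 0.584, 0.253] pointing down, gripper open.
Joint ranges: [-3.01, 3.01], [-1.01, 2.22], [0.06, 2.58], [-1.02, 4.17], [0.09, 2.62], [-3.14, 3.14]. Speed limits (rad/s): [2.57, 2.57, 3.14, 3.14, 3.14, 3.14].

## Interface

Orientations are given as a unit quaternion [w, x, y, z].
In Python, from plant import state, grab_frame, get_calibration, job_done, recognise, regions_of gives the robot as it stands.
- The arm moves only by the tool apply_moves, never from a script. Its argument "targets" is a list of rows, each an object with "translation": the shift along the tool's x, y, z normalised to -1 to 1, where 1 is 100 mm, a list of three; "twist": the turn about the tool's z normalised to -1 to 1, where 1 is 0.1 rad; "hand": the opening, from 0 (shut) to 1 (fully open). A call has 1 to 8 rows; each row shifts and turns the commanded pose from where the row before left it, along the tool's axes as they then stand; what a row does not reach is not made up. A row lasts 1/10 s, in which the tool goes at most 50 mm and 8.59 degrees, less where a joint would pass 70% of its speed; a pose out of reach is approached as far as the arm can. A call with a number of a shift or a turn outside -1 to 1 is refused whole. A call with a gripper value outside its range is refused whole. The fingers move at their own pace and stop on an object; the grip force is fixed at half the most. Time passes only in rows, so rows that do not move let the fingers close. It gives the time, the measured TCP pose, the force, the opening and the grip force at its end, in the units of the state.
- state(): the state, without advancing time (a new reading comes with each control period).
- grab_frame(name): name is "scene" or "top" or "wrist"; returns the picture (420x560x3 uint8, red, green, blue); there is no depth.
- get_calibration(name): a dict with "camera_matrix" (3x3 intrinsics, pixels), "pose" (4x4, takes a point from camera to world coordinates). Camera axes: x right, y up, looking along -z (the intrinsics and any distortion apply to the point x, -y, -z); pixel columns grow to the right and rows downward; lengths in m; the calibration is good to about 2 mm. A picture is of the moment at which its call begins: read the wrist's pose just before it. get_calibration takes no time and is no camera call; for the wrist camera it gives the pose at the moment of the call.
- job_done(): hands the job in; it is judged then, once.
Trained networks look in the newest picture that a camera, given by its name, has taken for a name from the list of things; names that differ only in an ending like _2 or _b are one class to them, and where a whole thing is asked for, a point or a joint stands for the part that bears it (a point fixed in the world has none). Each returns a list of dicts, best first, with "score" (0 to 1); they miss things now and then, are a little off and sometimes report something else, mostly with a low value. They report only what shows in the picture. A call takes as long as a camera call. They do not tell look-alikes from the thing itself.
- recognise(camera, query): "point" ([x, y, z] in m, in world coordinates, good to about 4 mm: the middle of the surface that is visible of it).
- regions_of(camera, query): "pixels" (420x560 bool, what is visible of it).
The state is a dict: "time": time; "joint_pos": joint angles; "joint_vel": joint speeds; "joint_efforts": joint torques, N m; "tool_pos": TCP position; "tool_rot": TCP orientation; "contact_force": force on the tool from outside, world axes, zero at the start; "ft_torque": the same for the moment, N m; "gripper_width": opening from 0.0 (shut) to 1.0 (fully open); "grasp_force": force on a finger pad.
Only numpy, scipy, OpenCV 4.12 (cv2) and the standard library are available. Lean on these libraries where they do the work, as an engineer would, in place of code of your own. Each camera call takes 0.05 s, during which the arm holds its last target. There are 200 camera calls.

## Task

Press the torch carriage down its square post until it is fully home. Then push the linchpin through the cross hole in the post, from the side where the carriage's tongue stands, until its head is against the post, and swing its sprung ring over the top of the post so that it snaps shut round the pin's end. Leave the paddle, mug and jar where they are.

Things in the scene. Friction and masses are not known exactly. Their poses are not given: they have to be found in the camera images.
- stand: Fixed torch stand. Origin: underside of its base plate (150 x 130 x 12 mm) on the bench, at the post's axis; z up. Its bare steel post, 30 x 30 mm square, stands up to z = 140 mm. A square hole 17 x 17 mm goes right through the post along the stand's x axis, 115 mm up. The grey carriage rides on the post: a 56 x 56 mm collar, top 70 mm up when home, with tongue, tab and torch barrel.
- tongue (a point): Middle of the top of the carriage's tongue, on the post's -x side: 18 mm wide (y), reaching from the post's face to 26 mm from it; top 100 mm up when home. It covers the hole while the carriage is raised; once home, the pin's head rests on it. Axes as the stand's.
- barrel (a point): Middle of the torch barrel carried by the carriage: parallel to the stand's x, 95 mm to the +y side of the post, 48 mm thick, top 84 mm above the bench when home, from x = -107 to +91 mm; brass valve knobs reach out to y = 142 mm. Axes as the stand's.
- carriage (a joint): Height of the carriage above its home position, m (0 = fully home, at most 0.05). Stiff slide: stays where it is left; takes about 6 N downwards, plus 15 N per m/s.
- tab (a point): Middle of the flat top of the carriage's press tab (44 mm in x by 58 mm in y from the collar out), 60 mm to the -y side of the post's axis; 70 mm up when home. Axes as the stand's.
- hole (a point): Centre of the hole's mouth in the post's -x face (where the pin enters), 115 mm above the bench, 15 mm from the post's axis. Axes as the stand's: the pin goes in along +x.
- pin_grip (a point): Point of the loose steel linchpin, which lies flat on the bench: inside its block head, on the pin's axis, 17 mm behind the head's front face; grip here. x towards the tip, y across the head's flat sides, z up. Head 44 long, 26 wide (y), 26 mm high. 0.2 to 0.3 kg, heavy at the head. The ring's hinge, along y, is 21 mm behind. Fully in: 17 mm before hole, up to 3 mm below it.
- pin_tip (a point): End of the pin's round shank, on its axis, 63 mm ahead of pin_grip. The shank is 12 mm thick and sticks out 46 mm from the head's front face, the last 9 mm tapering to 6 mm.
- ring (a joint): Swing of the ring about its hinge, rad: 0 = open (leaning back from the hinge, away from the tip, up at 45 degrees), 0.785 = upright, 2.356 = shut (level, round the pin's end). An over-centre spring holds it at either stop: up to about 0.1 N m to push it past the middle (about 1.2 rad), after which it snaps shut by itself.
- ring_end (a point): Middle of the ring's far bow, 92 mm from its hinge, on the wire's centre line. The ring is a closed oval of 7 mm steel wire, 64 mm wide over all, which passes round the post with room to spare.
- paddle: Bystander: black graphite paddle with wooden handle, 200 mm long, lying flat along its x axis, 24 mm high; origin underneath, near the middle. Leave alone.
- mug: Bystander: blue mug, 80 mm across, 95 mm high; origin under its centre. Leave alone.
- jar: Bystander: amber glass jar with steel lid, 70 mm across, 110 mm high; origin under its centre. Leave alone.
There are look-alikes about, which are no part of the job. What is shaped like the part that bears pin_grip but purple is not meant.

How it is judged:
On the way, in this order (a step that is already met when the one before it is completed fails the run):
1. the carriage is pressed fully home (within 3 mm) (value of joint carriage below 0.003 m), for 0.1 s.
2. the linchpin is through the hole with its head within 5 mm of the post, ring still open (x of pin_grip in the frame of hole between -0.022 and -0.012 m and y of pin_grip in the frame of hole between -0.007 and 0.007 m and z of pin_grip in the frame of hole between -0.008 and 0.008 m and value of joint ring below 1 rad), for 0.1 s.
3. the ring is swung over the post and shut (value of joint ring above 2.25 rad), for 0.1 s.
At the end, for the whole second after the job is handed in: Carriage home (within 3 mm); pin through the hole, head within 5 mm of the post on the tongue side, within 7 mm sideways and 8 mm in height, 0.2 rad of the hole's direction, head upright within 0.3 rad; ring shut beyond 2.25 rad, its bow beyond the post (value of joint carriage below 0.003 m and x of pin_grip in the frame of hole between -0.022 and -0.012 m and y of pin_grip in the frame of hole between -0.007 and 0.007 m and z of pin_grip in the frame of hole between -0.008 and 0.008 m and angle between the x axis of pin_grip and the x axis of hole, either way round below 0.2 rad and angle between pin_grip's own z axis and vertical below 0.3 rad and x of ring_end in the frame of hole above 0.036 m and value of joint ring above 2.25 rad); the robot touches nothing.
It fails at once if the paddle is moved more than 30 mm (distance of paddle from where it was at the start of the episode above 0.03 m).
It fails at once if the mug is moved more than 30 mm (distance of mug from where it was at the start of the episode above 0.03 m).
It fails at once if the jar is moved more than 30 mm (distance of jar from where it was at the start of the episode above 0.03 m).
It also fails if it takes over 72 s, if anything falls off the work surface, if the arm or the gripper's body presses on something with over 40 N, if the wrist force passes 120 N, or if a joint passes its speed limit or range.

## Working session

There is one attempt and no reset: what is moved stays moved. The work goes in short steps, Python scripts to look and compute and a tool call to move; the robot and the scene stay as the last step left them, time stands still between calls to the robot, and variables do not carry over. Pictures are saved under pics/ and viewed, at most 10 in all, crops included, and the job is handed in when it is done.

Besides the shell and the picture viewer there is one more tool, called as a command line: name --argument value ..., lists and objects as JSON in quotes. apply_moves: Moves the arm, as the interface text tells. Its arguments: {"type":"object","properties":{"targets":{"type":"array"}},"required":["targets"]}

```bash
mkdir -p pics; cat > h.py <<'E'
from plant import *
import numpy as np, cv2
def save(c,n,scale=1.0,crop=None):
    im=grab_frame(c)[:,:,::-1]
    if crop: im=im[crop[1]:crop[3],crop[0]:crop[2]]
    cv2.imwrite('pics/'+n,cv2.resize(im,None,fx=scale,fy=scale,interpolation=cv2.INTER_CUBIC))
def ray(c,u,v,cal=None):
    k=cal or get_calibration(c);K=np.array(k['camera_matrix']);P=np.array(k['pose'])
    d=np.array([(u-K[0,2])/K[0,0],-(v-K[1,2])/K[1,1],-1.]);return P[:3,3],P[:3,:3]@d
def at(c,u,v,z,cal=None):
    o,d=ray(c,u,v,cal);return o+d*(z-o[2])/d[2]
def proj(c,p,cal=None):
    k=cal or get_calibration(c);K=np.array(k['camera_matrix']);P=np.array(k['pose'])
    q=P[:3,:3].T@(np.asarray(p)-P[:3,3]);return K[0,0]*q[0]/-q[2]+K[0,2],-K[1,1]*q[1]/-q[2]+K[1,2]
E
python3 - <<'E'
from h import *
ims=[]
for c in ('scene','top'):
    save(c,c+'0.png',1.4)
    k=get_calibration(c);print(c,k)
    for q in ('stand','tongue','tab','barrel','hole','pin_grip','pin_tip','ring_end','paddle','mug','jar'):
        print(q,[(np.round(r['point'],3).tolist(),round(r['score'],2)) for r in recognise(c,q)][:3])
print(state())
E
```

```text
scene {'camera_matrix': array([[472.43340811,   0.        , 278.7133502 ],
       [  0.        , 472.43340811, 200.19654229],
       [  0.        ,   0.        ,   1.        ]]), 'pose': array([[ 0.61744298, -0.6565423 ,  0.43326247,  1.04009624],
       [ 0.78659705,  0.5191177 , -0.33433798, -0.35829386],
       [-0.00540719,  0.54723762,  0.83695982,  1.07627169],
       [ 0.        ,  0.        ,  0.        ,  1.        ]])}
stand [([0.626, 0.058, 0.107], 0.73)]
tongue [([0.611, 0.118, 0.115], 0.89)]
tab [([0.607, 0.113, 0.112], 0.73)]
barrel [([0.606, 0.116, 0.111], 0.94)]
hole [([0.626, 0.06, 0.112], 0.61)]
pin_grip [([0.488, 0.278, 0.027], 0.98), ([0.38, 0.11, 0.03], 0.84)]
pin_tip [([0.373, 0.108, 0.026], 0.94)]
ring_end [([0.448, 0.251, 0.052], 0.53), ([0.347, 0.068, 0.052], 0.5)]
paddle [([0.48, -0.246, 0.014], 0.61), ([0.611, 0.112, 0.114], 0.59), ([0.445, 0.249, 0.049], 0.37)]
mug [([0.689, 0.248, 0.058], 0.69), ([0.606, 0.114, 0.111], 0.39)]
jar [([0.734, -0.192, 0.112], 0.79), ([0.479, -0.245, 0.014], 0.43)]
top {'camera_matrix': array([[379.99212571,   0.        , 274.
[... 980 characters left out ...]
797684e+00,  5.26981763e-02,  1.61292228e+00,  2.09481906e-06,
        1.47601460e+00, -1.19008505e-01]), 'joint_vel': array([-1.50003918e-03, -2.41834624e-03,  8.52340563e-04, -9.84179597e-05,
        1.48799181e-03, -1.06808880e-03]), 'joint_efforts': array([ 1.10525150e-03, -3.93693674e+01, -3.70453942e+01, -1.90654856e-05,
        5.16051186e-04, -1.08575114e-05]), 'tool_pos': array([0.22238836, 0.58406264, 0.25329138]), 'tool_rot': array([-7.27961108e-06,  1.80904048e-01,  9.83500750e-01, -1.99390594e-05]), 'contact_force': array([ 0.18930551, -0.19893686,  0.32177633]), 'ft_torque': array([ 0.05259481, -0.07473093, -0.01027658]), 'grasp_force': 0.0, 'gripper_width': 0.9997164300766064}
```

View pics/scene0.png

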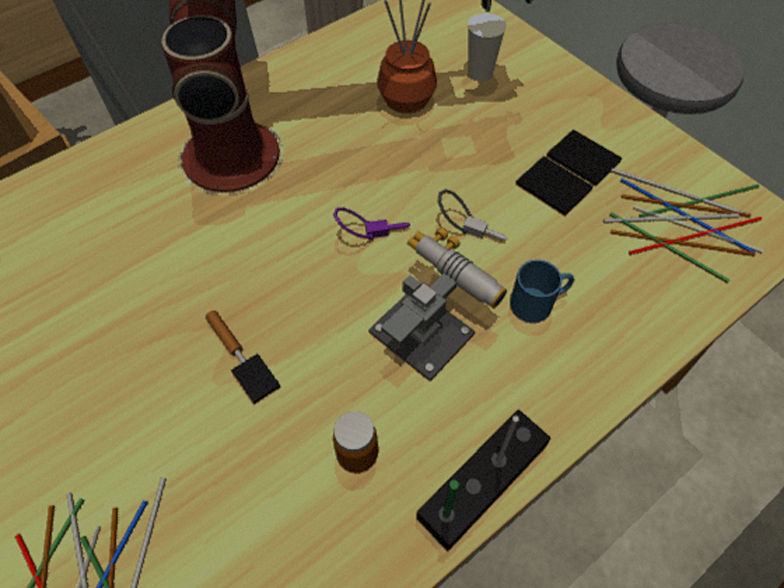

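View pics/top0.png

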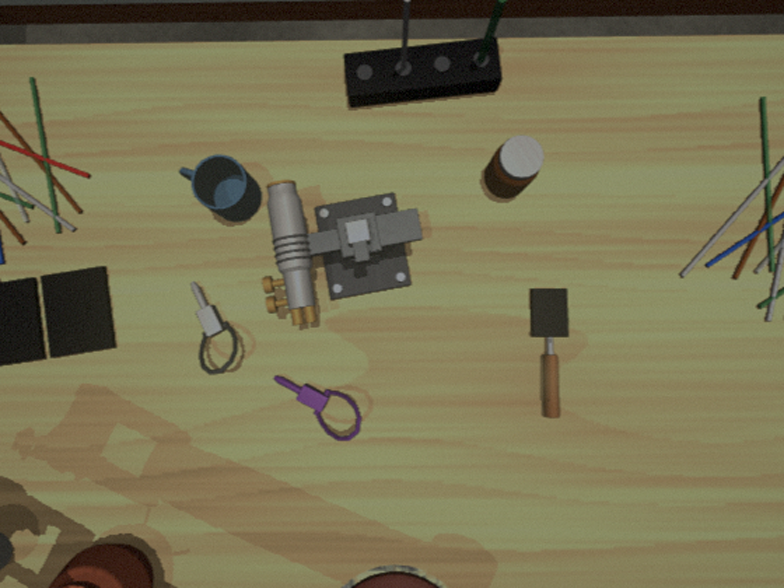

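The top view shows the steel pin's head at (210,320) with its tip at (195,285), both in the 1.4x picture. The purple look-alike is at (312,397), the post top at (357,231), the tongue towards −x and the tab at (400,226).

```bash
python3 - <<'E'
from h import *
s=1.4
T=lambda u,v,z:at('top',u/s,v/s,z)[:2]
b=[T(*p,.015) for p in((323,212),(387,201),(400,277),(337,288))]
print('bolts',np.round(b,4),'ctr',np.mean(b,0))
d1=(b[0]+b[1]-b[2]-b[3]);d2=b[0]+b[3]-b[1]-b[2]
print('yaw',np.arctan2(d1[1],d1[0]),np.arctan2(-d2[0],d2[1]))
print('post',T(357,231,.14))
for z in(.07,.12): print('tab end mid',z,T(419,224,z), 'tongue end',T(361,258,z+.03))
tip=T(195,285,.013);hd=T(209,320,.022);print('pin',tip,hd,np.arctan2(*(tip-hd)[::-1]))
print(state()['tool_rot'])
k=get_calibration('wrist');P=np.array(k['pose']);st=state();print(np.round(k['camera_matrix'],1),np.round(P,3))
E
```

```text
bolts [[ 0.6595  0.1052]
 [ 0.6759  0.0045]
 [ 0.5558 -0.0146]
 [ 0.5396  0.0836]] ctr [0.6077266  0.04464759]
yaw 0.16778757843193218 0.1623018502164531
post [0.60681535 0.04474797]
tab end mid 0.07 [ 0.62850149 -0.0419965 ] tongue end [0.57563642 0.04166824]
tab end mid 0.12 [ 0.61908671 -0.03897349] tongue end [0.569409   0.03916587]
pin [0.5466614  0.30609826] [0.49168256 0.28048449] 0.4359843688548182
[-7.27961108e-06  1.80904048e-01  9.83500750e-01 -1.99390594e-05]
[[341.7   0.  283.4]
 [  0.  341.7 212.3]
 [  0.    0.    1. ]] [[ 0.357 -0.893 -0.275  0.152]
 [ 0.934  0.341  0.105  0.611]
 [ 0.    -0.294  0.956  0.373]
 [ 0.     0.     0.     1.   ]]
```

apply_moves --targets '[{"translation": [-0.367,-0.267,0],"twist": 0,"hand": 0},{"translation": [-0.367,-0.267,0],"twist": 0,"hand": 0},{"translation": [-0.367,-0.267,0],"twist": 0,"hand": 0},{"translation": [-0.367,-0.267,0],"twist": 0,"hand": 0},{"translation": [-0.367,-0.267,0],"twist": 0,"hand": 0},{"translation": [-0.367,-0.267,0],"twist": 0,"hand": 0},{"translation": [-0.367,-0.267,0],"twist": 0,"hand": 0},{"translation": [-0.367,-0.267,0],"twist": 0,"hand": 0}]'

```text
time: 2.0
tool_pos: [0.4215, 0.2784, 0.2537]
tool_rot: [0.0, 0.181, 0.984, 0.0]
contact_force: [0.7, 0.2, 0.5]
gripper_width: -0.004
grasp_force: 0.0
```

apply_moves --targets '[{"translation": [-0.367,-0.267,0],"twist": 0,"hand": 0},{"translation": [-0.367,-0.267,0],"twist": 0,"hand": 0},{"translation": [-0.367,-0.267,0],"twist": 0,"hand": 0},{"translation": [-0.367,-0.267,0],"twist": 0,"hand": 0},{"translation": [-0.367,-0.267,0],"twist": 0,"hand": 0},{"translation": [-0.367,-0.267,0],"twist": 0,"hand": 0},{"translation": [-0.367,-0.267,0],"twist": 0,"hand": 0},{"translation": [-0.367,-0.267,0],"twist": 0,"hand": 0}]'

```text
time: 2.8
tool_pos: [0.62, -0.0259, 0.2534]
tool_rot: [0.0, 0.181, 0.983, 0.0]
contact_force: [0.7, -0.2, 0.5]
gripper_width: 0.001
grasp_force: 0.0
```

apply_moves --targets '[{"translation": [0,0,0],"twist": 1,"hand": 0},{"translation": [0,0,0],"twist": 1,"hand": 0},{"translation": [0,0,0],"twist": 1,"hand": 0},{"translation": [0,0,0],"twist": 1,"hand": 0},{"translation": [0,0,0],"twist": 1,"hand": 0},{"translation": [0,0,0],"twist": 1,"hand": 0},{"translation": [0,0,0],"twist": 1,"hand": 0},{"translation": [0,0,0],"twist": 1,"hand": 0}]'

```text
time: 3.6
tool_pos: [0.6191, -0.0241, 0.2533]
tool_rot: [-0.0, 0.551, 0.834, -0.0]
contact_force: [-0.7, 0.1, -0.4]
gripper_width: 0.003
grasp_force: 0.0
```

apply_moves --targets '[{"translation": [0,0,0],"twist": 1,"hand": 0},{"translation": [0,0,0],"twist": 1,"hand": 0},{"translation": [0,0,0],"twist": 1,"hand": 0},{"translation": [0,0,0],"twist": 1,"hand": 0},{"translation": [0,0,0],"twist": 1,"hand": 0},{"translation": [0,0,0],"twist": 1,"hand": 0},{"translation": [0,0,0],"twist": 1,"hand": 0},{"translation": [0,0,0],"twist": 1,"hand": 0}]'

```text
time: 4.4
tool_pos: [0.6192, -0.0241, 0.2533]
tool_rot: [0.0, 0.833, 0.554, 0.0]
contact_force: [0.3, -0.1, 0.6]
gripper_width: 0.004
grasp_force: 0.0
```

apply_moves --targets '[{"translation": [0,0,0],"twist": 1,"hand": 0},{"translation": [0,0,0],"twist": 1,"hand": 0},{"translation": [0,0,0],"twist": 1,"hand": 0},{"translation": [0,0,0],"twist": 1,"hand": 0},{"translation": [0,0,0],"twist": 1,"hand": 0},{"translation": [0,0,0],"twist": 1,"hand": 0},{"translation": [0,0,0],"twist": 1,"hand": 0},{"translation": [0,0,0],"twist": 1,"hand": 0}]'

```text
time: 5.2
tool_pos: [0.6191, -0.0241, 0.2533]
tool_rot: [0.0, 0.983, 0.186, -0.0]
contact_force: [0.7, -0.2, -0.1]
gripper_width: 0.001
grasp_force: 0.0
```

```bash
cat >> h.py <<'E'
def pose():
    st=state();w,x,y,z=st['tool_rot'];yaw=np.arctan2(2*(x*y+w*z),1-2*(y*y+z*z));return np.array(st['tool_pos']),yaw
def rel(target):  # units along tool axes
    p,yaw=pose();d=np.asarray(target)-p;ex=np.array([np.cos(yaw),np.sin(yaw),0]);ey=np.array([np.sin(yaw),-np.cos(yaw),0])
    return np.round([d@ex*10,d@ey*10,-d[2]*10],3),p.round(4),round(yaw,4),np.round(state()['contact_force'],2)
E
python3 - <<'E'
from h import *
print(rel([.619,-.0245,.16]))
save('top','top1.png',3,(150,100,350,250))
E
```

```text
(array([-0.003,  0.003,  0.933]), array([ 0.6191, -0.0241,  0.2533]), np.float64(0.3736), array([ 0.72, -0.15, -0.13]))
```

View pics/top1.png

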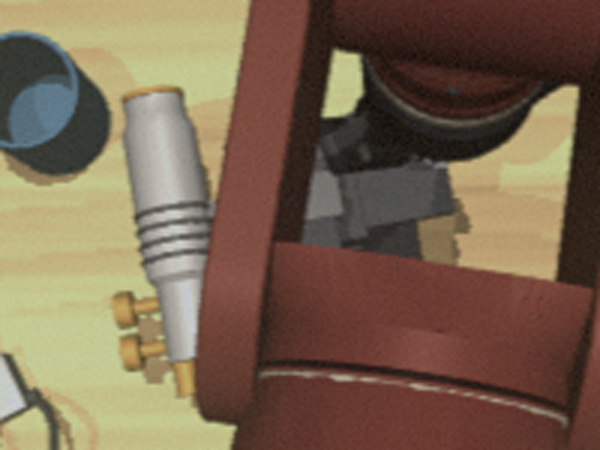

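apply_moves --targets '[{"translation": [0,0,0.3],"twist": 1,"hand": 0},{"translation": [0,0,0.3],"twist": 1,"hand": 0},{"translation": [0,0,0.3],"twist": 0,"hand": 0},{"translation": [0,0,0.1],"twist": 0,"hand": 0},{"translation": [0,0,0.1],"twist": 0,"hand": 0},{"translation": [0,0,0.1],"twist": 0,"hand": 0},{"translation": [0,0,0.1],"twist": 0,"hand": 0},{"translation": [0,0,0.1],"twist": 0,"hand": 0}]'

```text
time: 6.05
tool_pos: [0.6201, -0.0243, 0.1159]
tool_rot: [0.0, 0.996, 0.089, 0.001]
contact_force: [-5.5, 0.4, 7.9]
gripper_width: -0.004
grasp_force: 3.8
```

apply_moves --targets '[{"translation": [0,0,0.08],"twist": 0,"hand": 0},{"translation": [0,0,0.06],"twist": 0,"hand": 0},{"translation": [0,0,0],"twist": 0,"hand": 0}]'

```text
time: 6.35
tool_pos: [0.6201, -0.0243, 0.1007]
tool_rot: [0.0, 0.996, 0.089, 0.001]
contact_force: [-0.8, 0.0, 0.0]
gripper_width: 0.005
grasp_force: 0.0
```

apply_moves --targets '[{"translation": [0,0,0.05],"twist": 0,"hand": 0},{"translation": [0,0,0.03],"twist": 0,"hand": 0},{"translation": [0,0,0.02],"twist": 0,"hand": 0}]'

```text
time: 6.65
tool_pos: [0.6204, -0.0243, 0.092]
tool_rot: [0.0, 0.996, 0.089, 0.001]
contact_force: [-7.3, 0.7, 17.6]
gripper_width: 0.002
grasp_force: 8.4
```

apply_moves --targets '[{"translation": [0,0,0.02],"twist": 0,"hand": 0},{"translation": [0,0,0],"twist": 0,"hand": 0}]'

```text
time: 6.85
tool_pos: [0.6204, -0.0243, 0.092]
tool_rot: [0.0, 0.996, 0.089, 0.001]
contact_force: [-9.3, 1.3, 17.1]
gripper_width: 0.001
grasp_force: 8.6
```

apply_moves --targets '[{"translation": [0,0,0.03],"twist": 0,"hand": 0},{"translation": [0,0,0],"twist": 0,"hand": 0}]'

```text
time: 7.05
tool_pos: [0.6205, -0.0243, 0.0919]
tool_rot: [0.0, 0.996, 0.089, 0.0]
contact_force: [-17.6, 1.2, 31.1]
gripper_width: 0.002
grasp_force: 15.5
```

apply_moves --targets '[{"translation": [0,0,-0.3],"twist": 0,"hand": 0},{"translation": [0,0,-0.4],"twist": 0,"hand": 0},{"translation": [0,0,-0.4],"twist": 0,"hand": 0},{"translation": [0,0,-0.4],"twist": 0,"hand": 0},{"translation": [0,0,0],"twist": -1,"hand": 1},{"translation": [0,0,0],"twist": -1,"hand": 1},{"translation": [0,0,0],"twist": -0.6,"hand": 1},{"translation": [0,0,0],"twist": 0,"hand": 1}]'

```text
time: 7.85
tool_pos: [0.6196, -0.0242, 0.2351]
tool_rot: [0.0, 0.976, 0.217, 0.001]
contact_force: [-0.2, 0.5, -0.8]
gripper_width: 0.681
grasp_force: 0.0
```

```bash
python3 - <<'E'
from h import *
print(rel([.4917,.2805,.20]))
E
```

```text
(array([ 0.134, -3.301,  0.351]), array([ 0.6196, -0.0242,  0.2351]), np.float64(0.4379), array([-0.19,  0.51, -0.8 ]))
```

apply_moves --targets '[{"translation": [0.017,-0.413,0],"twist": 0,"hand": 1},{"translation": [0.017,-0.413,0],"twist": 0,"hand": 1},{"translation": [0.017,-0.413,0],"twist": 0,"hand": 1},{"translation": [0.017,-0.413,0],"twist": 0,"hand": 1},{"translation": [0.017,-0.413,0],"twist": 0,"hand": 1},{"translation": [0.017,-0.413,0],"twist": 0,"hand": 1},{"translation": [0.017,-0.413,0],"twist": 0,"hand": 1},{"translation": [0.017,-0.413,0],"twist": 0,"hand": 1}]'

```text
time: 8.65
tool_pos: [0.4908, 0.2825, 0.2349]
tool_rot: [-0.0, 0.976, 0.216, 0.001]
contact_force: [0.5, 1.5, 0.7]
gripper_width: 0.997
grasp_force: 0.0
```

apply_moves --targets '[{"translation": [0,0,0.2],"twist": 0,"hand": 1},{"translation": [0,0,0.2],"twist": 0,"hand": 1},{"translation": [0,0,0],"twist": 0,"hand": 1},{"translation": [0,0,0],"twist": 0,"hand": 1}]'

```text
time: 9.05
tool_pos: [0.4914, 0.2809, 0.1944]
tool_rot: [0.0, 0.976, 0.217, -0.0]
contact_force: [-0.2, -1.5, 0.2]
gripper_width: 1.003
grasp_force: 0.0
```

```bash
python3 - <<'E'
from h import *
p,yaw=pose();print(p,yaw)
save('wrist','w0.png',1.4)
for q in('pin_grip','pin_tip'): print([(np.round(r['point'],3),r['score']) for r in recognise('wrist',q)])
print('TCP@.013 proj',proj('wrist',[p[0],p[1],.026]))
E
```

```text
[0.49142025 0.28086401 0.19443544] 0.43706677774982006
[(array([0.484, 0.284, 0.024]), 0.75), (array([0.377, 0.13 , 0.024]), 0.74)]
[(array([0.38 , 0.132, 0.021]), 0.94), (array([0.481, 0.28 , 0.024]), 0.58), (array([0.652, 0.244, 0.054]), 0.49), (array([0.44 , 0.257, 0.056]), 0.47)]
TCP@.013 proj (np.float64(283.26435039814044), np.float64(198.51934592127554))
```

View pics/w0.png

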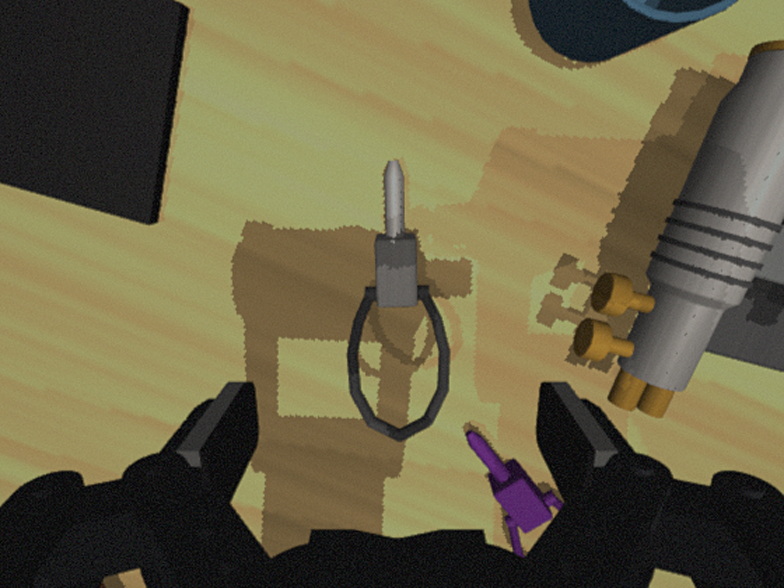

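The steel pin is centred under the open gripper: tip at (394,160), head at rows 234–305 around column 396, with the ring open behind it.

```bash
python3 - <<'E'
from h import *
p,yaw=pose();ex=np.array([np.cos(yaw),np.sin(yaw),0]);ey=np.array([np.sin(yaw),-np.cos(yaw),0])
for n,u,v,z in(('tip',394,160,.013),('frontbot',395,234,0.),('fronttop',395,234,.026),('backtop',396,305,.026),('left',376,270,.026),('right',416,270,.026),('hingeL',370,291,.013),('bow',399,434,.078)):
    d=at('wrist',u/1.4,v/1.4,z)-p;print(n,np.round([d@ex*1000,d@ey*1000],1))
E
```

```text
tip [69.8 -1.8]
frontbot [22.4 -1.3]
fronttop [26.7 -1.2]
backtop [-18.7  -0.7]
left [  4.2 -13.1]
right [ 4.2 11.8]
hingeL [-13.2 -17.8]
bow [-79.   1.]
```

apply_moves --targets '[{"translation": [0.073,-0.01,0.3],"twist": 0,"hand": 1},{"translation": [0,0,0.4],"twist": 0,"hand": 1},{"translation": [0,0,0.4],"twist": 0,"hand": 1},{"translation": [0,0,0.3],"twist": 0,"hand": 1},{"translation": [0,0,0.2],"twist": 0,"hand": 1},{"translation": [0,0,0.08],"twist": 0,"hand": 1},{"translation": [0,0,0],"twist": 0,"hand": 0},{"translation": [0,0,0],"twist": 0,"hand": 0}]'

```text
time: 10.0
tool_pos: [0.4989, 0.2853, 0.028]
tool_rot: [-0.0, 0.976, 0.217, 0.001]
contact_force: [-0.1, 0.5, 0.1]
gripper_width: 0.691
grasp_force: 0.0
```

apply_moves --targets '[{"translation": [0,0,0],"twist": 0,"hand": 0},{"translation": [0,0,0],"twist": 0,"hand": 0},{"translation": [0,0,0],"twist": 0,"hand": 0},{"translation": [0,0,0],"twist": 0,"hand": 0}]'

```text
time: 10.4
tool_pos: [0.499, 0.2854, 0.0282]
tool_rot: [-0.0, 0.976, 0.217, 0.002]
contact_force: [-0.3, -0.4, 6.4]
gripper_width: 0.289
grasp_force: 59.9
```

apply_moves --targets '[{"translation": [0,0,-0.3],"twist": 0,"hand": 0},{"translation": [0,0,-0.4],"twist": 0,"hand": 0},{"translation": [0,0,-0.4],"twist": 0,"hand": 0},{"translation": [0,0,-0.4],"twist": 0,"hand": 0},{"translation": [0,0,-0.3],"twist": 0,"hand": 0},{"translation": [0,0,0],"twist": 0.9,"hand": 0},{"translation": [0,0,0],"twist": 0.9,"hand": 0},{"translation": [0,0,0],"twist": 0.9,"hand": 0}]'

```text
time: 11.2
tool_pos: [0.4968, 0.2847, 0.2053]
tool_rot: [0.0, 0.997, 0.082, -0.001]
contact_force: [0.1, 0.8, -3.8]
gripper_width: 0.29
grasp_force: 59.8
```

```bash
python3 - <<'E'
from h import *
print(rel([.5054,.0277,.20]))
E
```

```text
(array([-0.335,  2.549,  0.053]), array([0.4968, 0.2847, 0.2053]), np.float64(0.1641), array([ 0.14,  0.8 , -3.82]))
```

apply_moves --targets '[{"translation": [-0.05,0.3,0],"twist": 0,"hand": 0},{"translation": [-0.05,0.4,0],"twist": 0,"hand": 0},{"translation": [-0.05,0.4,0],"twist": 0,"hand": 0},{"translation": [-0.05,0.4,0],"twist": 0,"hand": 0},{"translation": [-0.05,0.4,0],"twist": 0,"hand": 0},{"translation": [-0.05,0.4,0],"twist": 0,"hand": 0},{"translation": [-0.035,0.25,0],"twist": 0,"hand": 0},{"translation": [0,0,0],"twist": 0,"hand": 0}]'

```text
time: 12.0
tool_pos: [0.5063, 0.0253, 0.2051]
tool_rot: [0.0, 0.997, 0.082, -0.001]
contact_force: [-0.4, 0.8, -3.2]
gripper_width: 0.291
grasp_force: 60.0
```

apply_moves --targets '[{"translation": [0,0,0.3],"twist": 0,"hand": 0},{"translation": [0,0,0.3],"twist": 0,"hand": 0},{"translation": [0,0,0.1],"twist": 0,"hand": 0},{"translation": [0,0,0],"twist": 0,"hand": 0},{"translation": [0,0,0],"twist": 0,"hand": 0}]'

```text
time: 12.5
tool_pos: [0.5076, 0.0283, 0.1371]
tool_rot: [0.0, 0.996, 0.084, 0.0]
contact_force: [0.7, 0.3, -2.9]
gripper_width: 0.292
grasp_force: 59.9
```

```bash
python3 - <<'E'
from h import *
print(rel([.5054,.0277,.1297]))
save('wrist','w1.png',2,(80,0,480,300))
save('scene','s1.png',4,(240,160,400,280))
E
```

```text
(array([-0.022,  0.002,  0.074]), array([0.5076, 0.0283, 0.1371]), np.float64(0.1684), array([ 0.72,  0.25, -2.87]))
```

View pics/w1.png

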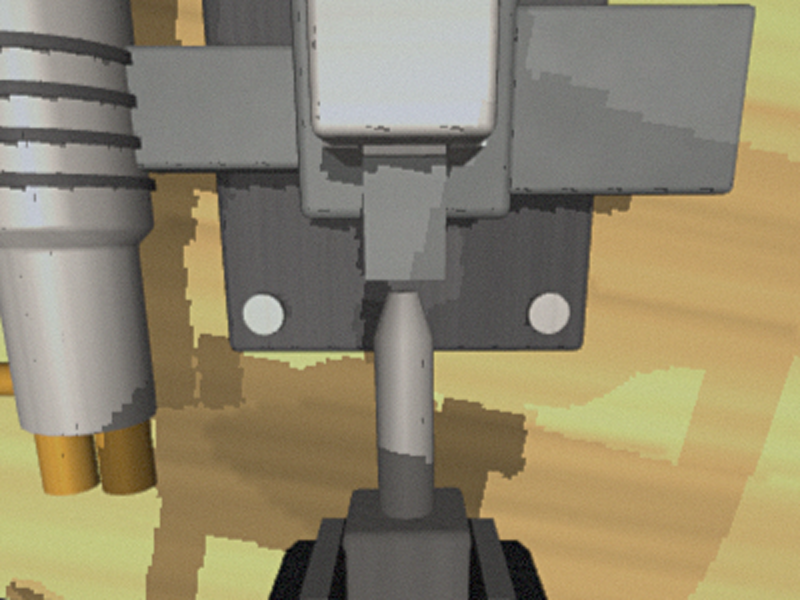

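View pics/s1.png

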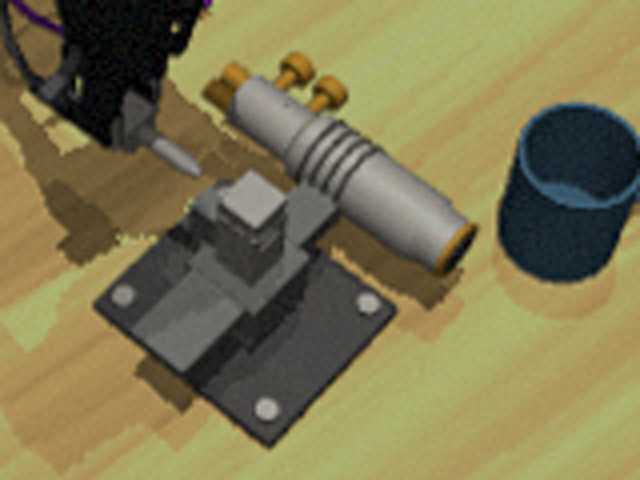

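The wrist view shows the pin, tongue and post all lined up on column 404: pin tip at (404,293), tongue end at row 280, post-top near edge at row 135. The carriage is home.

```bash
python3 - <<'E'
from h import *
p,yaw=pose();ex=np.array([np.cos(yaw),np.sin(yaw),0]);ey=np.array([np.sin(yaw),-np.cos(yaw),0])
za=p[2]-.0152
for n,u,v,z in(('tip',404,293,za),('headfronttop',404,490,za+.013),('posttop',404.5,135,.14),('tongueend',404,280,.1),('tongue post',404,150,.1),('boltL',263,313,.015),('boltR',549,313,.015)):
    d=at('wrist',80+u/2,v/2,z)-p;print(n,np.round([d@ex*1000,d@ey*1000],1))
E
```

```text
tip [60.5 -0.7]
headfronttop [24.5 -0.7]
posttop [87.2 -0.5]
tongueend [61.  -0.7]
tongue post [88.5 -0.7]
boltL [ 42.1 -51. ]
boltR [42.  50.3]
```

apply_moves --targets '[{"translation": [0,0,0.074],"twist": 0,"hand": 0},{"translation": [0.1,0,0],"twist": 0,"hand": 0},{"translation": [0.1,0,0],"twist": 0,"hand": 0},{"translation": [0.1,0,0],"twist": 0,"hand": 0},{"translation": [0.1,0,0],"twist": 0,"hand": 0},{"translation": [0,0,0],"twist": 0,"hand": 0}]'

```text
time: 13.2
tool_pos: [0.5482, 0.0347, 0.1293]
tool_rot: [0.0, 0.996, 0.084, 0.001]
contact_force: [-1.2, 0.3, -3.0]
gripper_width: 0.29
grasp_force: 60.0
```

```bash
python3 - <<'E'
from h import *
print(rel([.607,.0447,.1297]))
save('wrist','w2.png',2,(80,0,480,300))
E
```

```text
(array([ 0.596, -0.   , -0.004]), array([0.5482, 0.0347, 0.1293]), np.float64(0.1681), array([-1.23,  0.31, -3.05]))
```

View pics/w2.png

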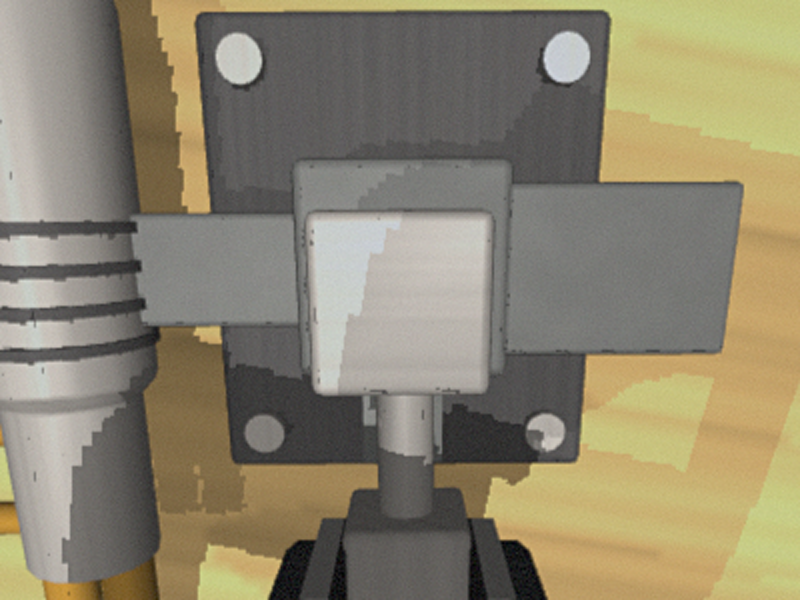

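Column 406 for the pin against 400 for the post means it is about 1 mm to the right. The tip is already inside the hole with no force, so I'll push on with a slight correction.

apply_moves --targets '[{"translation": [0.08,-0.008,0],"twist": 0,"hand": 0},{"translation": [0.08,0,0],"twist": 0,"hand": 0},{"translation": [0.06,0,0],"twist": 0,"hand": 0},{"translation": [0.03,0,0],"twist": 0,"hand": 0},{"translation": [0,0,0],"twist": 0,"hand": 0}]'

```text
time: 13.75
tool_pos: [0.5715, 0.0396, 0.1289]
tool_rot: [0.0, 0.996, 0.084, 0.0]
contact_force: [-0.1, -0.8, -3.1]
gripper_width: 0.291
grasp_force: 60.0
```

apply_moves --targets '[{"translation": [0.02,0,0],"twist": 0,"hand": 0},{"translation": [0.02,0,0],"twist": 0,"hand": 0},{"translation": [0,0,0],"twist": 0,"hand": 0}]'

```text
time: 14.05
tool_pos: [0.5751, 0.0402, 0.129]
tool_rot: [0.0, 0.996, 0.084, 0.0]
contact_force: [-0.4, 0.2, -2.9]
gripper_width: 0.289
grasp_force: 60.0
```

apply_moves --targets '[{"translation": [0.015,0,0],"twist": 0,"hand": 0},{"translation": [0.015,0,0],"twist": 0,"hand": 0},{"translation": [0,0,0],"twist": 0,"hand": 0}]'

```text
time: 14.35
tool_pos: [0.5782, 0.0407, 0.129]
tool_rot: [0.0, 0.996, 0.084, 0.0]
contact_force: [0.0, 0.6, -3.4]
gripper_width: 0.288
grasp_force: 60.0
```

apply_moves --targets '[{"translation": [0.015,0,0],"twist": 0,"hand": 0},{"translation": [0,0,0],"twist": 0,"hand": 0}]'

```text
time: 14.55
tool_pos: [0.5787, 0.0408, 0.1287]
tool_rot: [0.0, 0.996, 0.084, -0.001]
contact_force: [-4.4, -0.6, -0.9]
gripper_width: 0.286
grasp_force: 60.2
```

apply_moves --targets '[{"translation": [0.015,0,0],"twist": 0,"hand": 0},{"translation": [0,0,0.01],"twist": 0,"hand": 0},{"translation": [0,0,0],"twist": 0,"hand": 0}]'

```text
time: 14.85
tool_pos: [0.5788, 0.0409, 0.1282]
tool_rot: [0.0, 0.996, 0.084, -0.003]
contact_force: [-12.7, -1.2, 5.3]
gripper_width: 0.288
grasp_force: 61.0
```

apply_moves --targets '[{"translation": [0,0,0],"twist": 0,"hand": 1},{"translation": [0,0,0],"twist": 0,"hand": 1},{"translation": [0,0,0],"twist": 0,"hand": 1},{"translation": [0,0,0],"twist": 0,"hand": 1},{"translation": [0,0,0],"twist": 0,"hand": 1},{"translation": [0,0,0],"twist": 0,"hand": 1}]'

```text
time: 15.45
tool_pos: [0.5811, 0.0412, 0.128]
tool_rot: [-0.0, 0.996, 0.084, 0.0]
contact_force: [0.1, -0.6, 0.2]
gripper_width: 0.998
grasp_force: 0.0
```

apply_moves --targets '[{"translation": [0,0,-0.2],"twist": 0,"hand": 1},{"translation": [0,0,-0.3],"twist": 0,"hand": 1},{"translation": [0,0,-0.4],"twist": 0,"hand": 1},{"translation": [0,0,-0.3],"twist": 0,"hand": 1},{"translation": [0,0,0],"twist": 0,"hand": 1}]'

```text
time: 15.95
tool_pos: [0.5837, 0.0411, 0.2545]
tool_rot: [0.001, 0.996, 0.084, 0.005]
contact_force: [0.0, -0.2, 0.7]
gripper_width: 1.001
grasp_force: 0.0
```

```bash
python3 - <<'E'
from h import *
print(rel([.607,.0447,.2]))
save('wrist','w3.png',1.4)
for q in('ring_end','pin_grip'): print([(np.round(r['point'],3),r['score']) for r in recognise('wrist',q)])
E
```

```text
(array([0.235, 0.003, 0.545]), array([0.5837, 0.0411, 0.2545]), np.float64(0.1679), array([ 0.02, -0.21,  0.71]))
[(array([0.372, 0.092, 0.035]), 0.94), (array([0.51 , 0.024, 0.15 ]), 0.81)]
[(array([0.547, 0.042, 0.127]), 0.7), (array([0.374, 0.11 , 0.025]), 0.55), (array([ 0.496, -0.242,  0.017]), 0.44)]
```

View pics/w3.png

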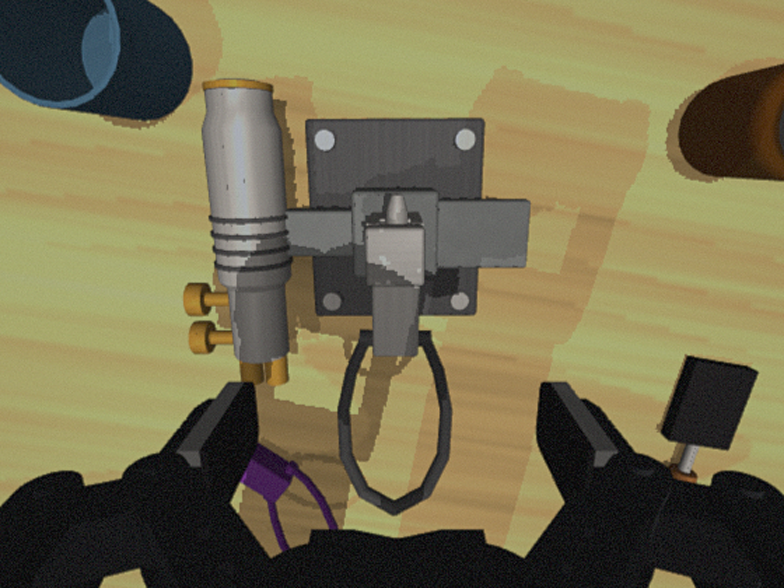

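The pin is fully in, with its head against the post. The ring is open with its bow at (396,510). Next I'll go behind the bow with closed fingers and push forwards.

apply_moves --targets '[{"translation": [-0.3,0.0,0],"twist": 0,"hand": 0},{"translation": [-0.35,0,0],"twist": 0,"hand": 0},{"translation": [-0.35,0,0],"twist": 0,"hand": 0},{"translation": [-0.3,0,0],"twist": 0,"hand": 0},{"translation": [-0.15,0,0],"twist": 0,"hand": 0},{"translation": [0,0,0],"twist": 0,"hand": 0},{"translation": [0,0,0],"twist": 0,"hand": 0}]'

```text
time: 16.8
tool_pos: [0.4377, 0.017, 0.2466]
tool_rot: [-0.0, 0.996, 0.084, -0.001]
contact_force: [0.5, -0.3, 0.3]
gripper_width: -0.001
grasp_force: 0.0
```

apply_moves --targets '[{"translation": [0,0,0.25],"twist": 0,"hand": 0},{"translation": [0,0,0.25],"twist": 0,"hand": 0},{"translation": [0,0,0.21],"twist": 0,"hand": 0},{"translation": [0,0,0],"twist": 0,"hand": 0}]'

```text
time: 17.2
tool_pos: [0.4362, 0.0174, 0.1727]
tool_rot: [-0.001, 0.996, 0.084, -0.004]
contact_force: [0.3, 0.5, -0.1]
gripper_width: -0.001
grasp_force: 0.0
```

```bash
python3 - <<'E'
from h import *
print(rel([.607,.0447,.183]))
E
```

```text
(array([ 1.73 ,  0.017, -0.103]), array([0.4362, 0.0174, 0.1727]), np.float64(0.1681), array([ 0.29,  0.47, -0.08]))
```

apply_moves --targets '[{"translation": [0.15,0,-0.07],"twist": 0,"hand": 0},{"translation": [0.15,0,0],"twist": 0,"hand": 0},{"translation": [0.15,0,0],"twist": 0,"hand": 0},{"translation": [0.15,0,0],"twist": 0,"hand": 0},{"translation": [0.15,0,0],"twist": 0,"hand": 0},{"translation": [0.15,0,0],"twist": 0,"hand": 0},{"translation": [0.15,0,0],"twist": 0,"hand": 0},{"translation": [0.15,0,0],"twist": 0,"hand": 0}]'

```text
time: 18.0
tool_pos: [0.5577, 0.0372, 0.1846]
tool_rot: [0.0, 0.996, 0.084, -0.0]
contact_force: [-1.3, -0.5, -0.4]
gripper_width: -0.004
grasp_force: 0.0
```

apply_moves --targets '[{"translation": [0.12,0,0],"twist": 0,"hand": 0},{"translation": [0.12,0,0],"twist": 0,"hand": 0},{"translation": [0.12,0,0],"twist": 0,"hand": 0},{"translation": [0.12,0,0],"twist": 0,"hand": 0},{"translation": [0.12,0,0],"twist": 0,"hand": 0},{"translation": [0,0,0],"twist": 0,"hand": 0}]'

```text
time: 18.6
tool_pos: [0.6169, 0.0472, 0.1842]
tool_rot: [0.0, 0.996, 0.084, 0.0]
contact_force: [-0.6, -0.6, 1.0]
gripper_width: 0.001
grasp_force: 0.0
```

```bash
python3 - <<'E'
from h import *
print(rel([.607,.0447,.183]))
save('wrist','w4.png',1.4)
E
```

```text
(array([-0.102,  0.008,  0.012]), array([0.6169, 0.0472, 0.1842]), np.float64(0.168), array([-0.56, -0.64,  0.96]))
```

View pics/w4.png

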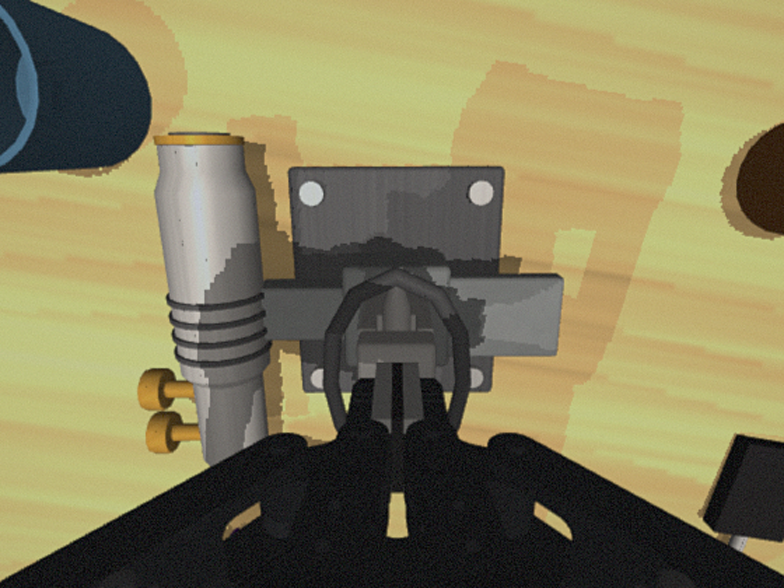

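The ring is over the post and round the pin's end, its bow at (398,275). I'll back off upwards and check from the scene camera.

apply_moves --targets '[{"translation": [0,0,-0.3],"twist": 0,"hand": 0},{"translation": [0,0,-0.4],"twist": 0,"hand": 0},{"translation": [-0.2,0,-0.4],"twist": 0,"hand": 0},{"translation": [-0.4,0,0],"twist": 0,"hand": 0},{"translation": [-0.4,0,0],"twist": 0,"hand": 0},{"translation": [0,0,0],"twist": 0,"hand": 0},{"translation": [0,0,0],"twist": 0,"hand": 0}]'

```text
time: 19.35
tool_pos: [0.5161, 0.0303, 0.2941]
tool_rot: [0.0, 0.996, 0.084, 0.001]
contact_force: [0.6, -0.1, 0.0]
gripper_width: -0.005
grasp_force: 0.0
```

```bash
python3 - <<'E'
from h import *
print(rel([.607,.0447,.183]))
save('scene','s2.png',4,(240,150,400,280))
E
```

```text
(array([0.92 , 0.009, 1.111]), array([0.5161, 0.0303, 0.2941]), np.float64(0.1674), array([ 0.59, -0.06,  0.04]))
```

View pics/s2.png

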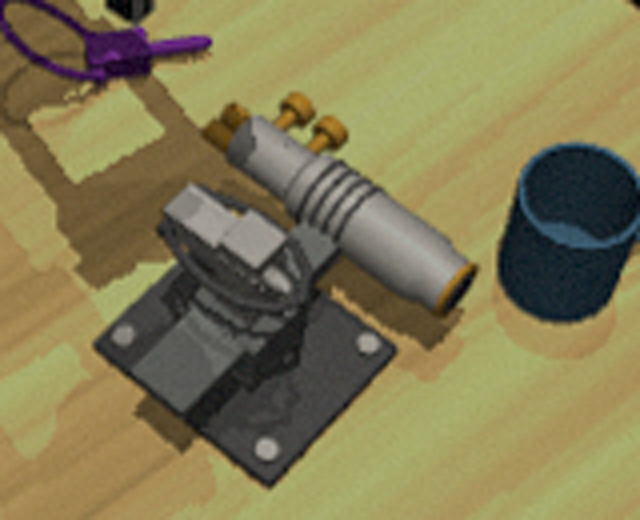

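The ring is level and shut round the pin's end, with its bow at about (300,300). The head is against the post, the carriage is home and the robot is clear.

```bash
python3 -c "from plant import *; print(job_done())"
```

```text
the job is handed in; nothing more can be done
None
```

I've handed the job in: the last pictures show the carriage home, the pin through with its head against the post, the ring shut round its end and the arm clear of everything; no verdict came back.

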